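# Load a wine sample through the sprung gate

## Task

Put the red-capped sample carrier upright in the open mouth of the analyser's loading lane and push it along the lane through the sprung orange gate, so that the gate swings shut behind it. Then press it gently against the sprung black plate at the end of the lane until the plate gives by two or three millimetres without bottoming, and let go, leaving the carrier standing there behind the shut gate. Leave the white-capped carrier and everything else where they are.

Things in the scene. Friction and masses are not known exactly. Their poses are not given: they have to be found in the camera images.
- sample_mid (a point): Carrier to load: grey block 50 x 44 x 22 mm (its x, y, z) with a dark red bottle, 28 mm across, clamped rigidly upright at its centre from 22 to 68 mm above the underside, and a red cap (23 mm across) up to 80 mm. 0.18 to 0.34 kg. Point on the bottle's axis 50 mm above the underside; x along the 50 mm side. Goes in either end first; gripped by the bottle, fingers stay above lane walls and gate.
- lane: Fixed loading lane. Origin on the bench top, on the centre line, below the shut gate; x is the push direction, y left of it, z up. White floor, top 6 mm above the bench, from x = -135 to 211 mm. Aluminium walls, tops 24 mm above the bench, 50 mm apart; from x = 0 to 62 mm the left one stands back 15 mm for the opened gate, tapering in again by x = 82 mm. Posts at the gate are 40 mm tall.
- lane_mouth (a point): Point on the lane's floor, on its centre line at lane x = -85 mm, where the carrier's centre fits in the open mouth. The walls narrow from 84 mm apart at x = -130 mm to 50 mm at x = -45 mm. Axes as the lane's.
- lane_clear (a point): Point on the lane's floor, on its centre line at lane x = 82 mm: once the carrier's centre is past here the gate has fallen shut behind it. Axes as the lane's.
- gate (a joint): Orange gate leaf across the lane at x = 0: 57 mm long, 3 mm thick, 8 to 30 mm above the bench, on an upright hinge at lane y = +33 mm. 0 = shut; grows as it swings in the push direction (limit 1.5 rad; the carrier opens it to about 1.4), never the other way. Spring 0.03 N m when shut, plus 0.03 per rad: the carrier needs about 3 N at first, then less.
- dock: Grey end block fixed to the lane, 30 x 80 x 34 mm. Origin at the foot of its face turned to the gate, at lane x = 176, z = 6 mm; axes as the lane's. Before it, on a rod, a black plate 40 mm wide, 9 to 27 mm above the bench: its face stands 22 to 58 mm in front of the block, set differently each time, not reported, to be found by feel. It gives by 3 N per mm and bottoms after 4 mm (12 N).
- other_mid (a point): Another carrier of the same make and size, with pale yellow bottle and white cap, not to be moved. Point as on the sample carrier.
- bottle_a: Dark wine bottle with orange capsule, 75 mm in diameter, 300 mm tall; origin under its centre.
- bottle_b: Frosted wine bottle with white capsule, 75 mm in diameter, 300 mm tall; origin under its centre.
- flask: Conical glass flask with red wine, 77 mm wide, 112 mm tall; origin under its centre.
- beaker: Empty glass beaker, 64 mm wide, 85 mm tall; origin under its centre.
- vial_stand: Blue stand with three vials, 90 x 45 mm, 70 mm tall; origin under its centre.
- funnel_tube: Tube on a foot with a pink funnel, 72 mm wide at the top, 112 mm tall; origin under its centre.

How it is judged (in metres and radians):
On the way, in this order (a step that is already met when the one before it is completed fails the run):
1. the carrier, standing in the lane, holds the gate open as it passes through it (value of joint gate above 0.6 rad and contact force between sample and gate above 0.2 N and x of sample_mid in the frame of lane between -0.03 and 0.075 m and z of sample_mid in the frame of lane below 0.066 m and angle between sample_mid's own z axis and vertical below 0.2 rad), for 0.05 s.
2. with the gate shut behind it, the carrier stands upright and presses the plate with 3 to 12 N (value of joint gate below 0.1 rad and contact force between sample and dock between 3 and 12 N and angle between sample_mid's own z axis and vertical below 0.1 rad), for 0.3 s.
At the end, for the whole second after the job is handed in: The gate is shut (under 0.1 rad). The red-capped carrier stands upright (within 0.1 rad) on the lane's floor, released and at rest, wholly past the gate: its centre 85 to 140 mm beyond the gate line and within 12 mm of the centre line (value of joint gate below 0.1 rad and x of sample_mid in the frame of lane between 0.085 and 0.14 m and y of sample_mid in the frame of lane between -0.012 and 0.012 m and z of sample_mid in the frame of lane between 0.05 and 0.062 m and angle between sample_mid's own z axis and vertical below 0.1 rad and linear speed of sample below 0.01 m/s); the robot touches nothing.
It fails at once if the plate is driven against its end (over 15 N) (contact force between sample and dock above 15 N).
It fails at once if the carrier is rammed against the gate (over 20 N) (contact force between sample and gate above 20 N).
It fails at once if the sample carrier is tipped by more than 0.4 rad (angle between sample_mid's own z axis and vertical above 0.4 rad).
It fails at once if the white-capped carrier or another bystander is shifted by more than 30 mm (distance of any of other_mid, bottle_a, bottle_b, flask, beaker, vial_stand, funnel_tube from where it was at the start of the episode above 0.03 m).
It also fails if it takes over 56 s, if anything falls off the work surface, if the arm or the gripper's body presses on something with over 40 N, if the wrist force passes 120 N, or if a joint passes its speed limit or range.

## Robot

A 6-joint arm with a two-finger parallel gripper is mounted at the origin on the work surface. World frame = base frame: x ahead of the robot, y to its left, z up, the work surface at z = 0. Lengths are in mm, angles in degrees, forces in N, time in s.
With the tool pointing down it reaches from about 250 to 800 mm from the base axis. Payload 8.5 kg.
Tool frame: the origin (TCP) lies at the very end of the fingers, on their centre line; the grasp point (between the pads) lies 19 mm behind it (ctrl.hold_point_z is the z of the grasp point in the tool frame, in mm); z points along the fingers, x is the direction in which the jaws open and shut, and the axes are right-handed (so a half turn about z gives the same grasp; the last joint's range is limited). The gripper opens to 85 mm and grips with 20 to 120 N. Pads are 22 mm wide; open, the fingers measure 114 mm over their backs; the gripper's body (76 mm by 85 mm) begins 54 mm behind the grasp point. The pads swing forward as they close: fully open they stand 13 mm farther back than shut.
Start: joints at [-64.515, 13.648, -0.773, 75.585, 0, 90], TCP at [225.875, -473.877, 231.276] pointing down, gripper open.
Joint ranges: [-152.45, 152.45], [-59.26, 108.67], [-65.41, 83.53], [-104.44, 129.93], [-82.83, 76.93], [-180, 180]. Speed limits (degrees/s): [127.2, 127.2, 159.86, 180, 180, 180].

## Interface

Orientations are given as [roll, pitch, yaw] about the fixed x, y, z axes, in that order (R = Rz(yaw) Ry(pitch) Rx(roll)).
In Python, from station import ctrl, viewer, order, boxes_of, regions_of gives the robot as it stands.
- The arm moves only by the tool move_arm, never from a script. Its argument "increments" is one flat list of numbers, 6 for each row, row after row: the shift along the tool's x, y, z scaled (see below), then the turn, a rotation vector about the tool's x, y, z scaled (see below). A call has 1 to 12 rows; each row shifts and turns the commanded pose from where the row before left it, along the tool's axes as they then stand; what a row does not reach is not made up. The controller multiplies each number of a shift by 30 mm and each number of a turn by 0.08 rad. A row lasts 1/10 s, in which the tool goes at most 50 mm and 8.59 degrees, less where a joint would pass 70% of its speed; a pose out of reach is approached as far as the arm can. A call with a number of a shift or a turn outside -1 to 1 is refused whole. A call with a gripper value outside its range is refused whole. "claw" is the opening, from 0 (shut) to 1 (fully open), set as the call begins (left out, the last holds). The fingers move at their own pace and stop on an object; "grip_force" is the grip in N (left out, the last holds). Time passes only in rows, so rows that do not move let the fingers close. It gives the time, the measured TCP pose, the force and the opening at its end, in the units of the state.
- ctrl.state(): the state, without advancing time (a new reading comes with each control period).
- viewer.grab_frame(name): name is "scene" or "top"; returns (picture, depth): 384x512x3 uint8, red, green, blue; 384x512 float32, mm along the optical axis (not along the pixel's ray), 0 where there is no reading.
- viewer.camera_info(name): a dict with "fx", "fy", "cx", "cy" (pixels), "rvec" (rotation vector, rad) and "tvec" (3), from world to camera coordinates, as OpenCV has them. Camera axes: x right, y down, z forward; pixel columns grow to the right and rows downward; lengths in mm; the calibration is good to about 2 mm. A picture is of the moment at which its call begins. camera_info takes no time and is no camera call.
- order.job_done(): hands the job in, once; it reports no verdict.
Trained networks look in the newest picture that a camera, given by its name, has taken for a name from the list of things; names that differ only in an ending like _2 or _b are one class to them, and where a whole thing is asked for, a point or a joint stands for the part that bears it (a point fixed in the world has none). Each returns a list of dicts, best first, with "conf" (0 to 1); they miss things now and then, are a little off and sometimes report something else, mostly with a low value. They report only what shows in the picture. A call takes as long as a camera call.
- boxes_of(camera, label): "location" ([x, y, z] in mm, in world coordinates, good to about 4 mm: the middle of the surface that is visible of it).
- regions_of(camera, label): "mask" (384x512 bool, what is visible of it).
The state is a dict: "t": time; "joint_positions": joint angles; "qvel": joint speeds; "tau": joint torques, N m; "ee_pos": TCP position; "orientation": TCP orientation; "contact_force": force on the tool from outside, world axes, zero at the start; "wrist_torque": the same for the moment, N m; "width": finger opening in mm.
Only numpy, scipy, OpenCV 4.12 (cv2) and the standard library are available. Lean on these libraries where they do the work, as an engineer would, in place of code of your own. Each camera call takes 0.05 s, during which the arm holds its last target.

## Working session

There is one attempt and no reset: what is moved stays moved. The work goes in short steps, Python scripts to look and compute and a tool call to move; the robot and the scene stay as the last step left them, time stands still between calls to the robot, and variables do not carry over. Pictures are saved under pics/ and viewed, and the job is handed in when it is done.

Besides the shell and the picture viewer there is one more tool, called after ">>>" in YAML: its name, and indented under it one key for each argument. move_arm: Moves the arm, as the interface text tells. Its arguments: {"type":"object","properties":{"increments":{"type":"array"},"claw":{"type":"number"},"grip_force":{"type":"number"}},"required":["increments"]}

```bash
mkdir -p pics; ls
python3 - <<'E'
from station import ctrl, viewer, order, boxes_of, regions_of
import cv2,numpy as np
s=ctrl.state();print(s['t'],s['ee_pos'],s['orientation'],s['width'],ctrl.hold_point_z)
for c in('scene','top'):
    p,d=viewer.grab_frame(c);cv2.imwrite(f'pics/{c}0.png',p[:,:,::-1]);np.save(f'pics/{c}0d.npy',d);np.save(f'pics/{c}0.npy',p)
    print(viewer.camera_info(c))
    for l in('sample_mid','other_mid','lane','gate','dock'):
        print(c,l,[(np.round(b['location']),round(b['conf'],2)) for b in boxes_of(c,l)][:3])
E
```

```text
pics
0.0 [ 225.70459397 -473.54199819  230.65774032] [ 1.79998757e+02  8.50138680e-02 -6.45145693e+01] 85.45090788246164 -18.700000000000003
{'fx': 478.10942292196097, 'fy': 478.10942292196097, 'cx': 251.0417546885226, 'cy': 190.23183145836356, 'rvec': array([ 1.53642293,  2.22539597, -0.71006354]), 'tvec': array([ 246.44420807, -397.35843889, 1956.60527727])}
scene sample_mid [(array([ 458., -295.,   20.]), 0.61)]
scene other_mid [(array([ 610., -276.,   22.]), 0.78), (array([343., -11.,  32.]), 0.34)]
scene lane [(array([492., -35.,   6.]), 0.62)]
scene gate [(array([494., -33.,   7.]), 0.72)]
scene dock [(array([343., -11.,  29.]), 0.59), (array([496., -32.,   6.]), 0.58)]
{'fx': 393.6851639805541, 'fy': 393.6851639805541, 'cx': 258.3285382381619, 'cy': 194.70406992766908, 'rvec': array([ 2.14899537, -2.21187166,  0.08710979]), 'tvec': array([ -25.66169787,  554.67653887, 1233.71922916])}
top sample_mid [(array([ 444., -301.,   18.]), 0.46)]
top other_mid [(array([ 595., -278.,   18.]), 0.51)]
top lane [(array([484., -41.,   4.]), 0.86), (array([522., 366., 113.]), 0.53), (array([ 591., -279.,   22.]), 0.16)]
top gate []
top dock [(array([341., -12.,  42.]), 0.61)]
```

View pics/scene0.png

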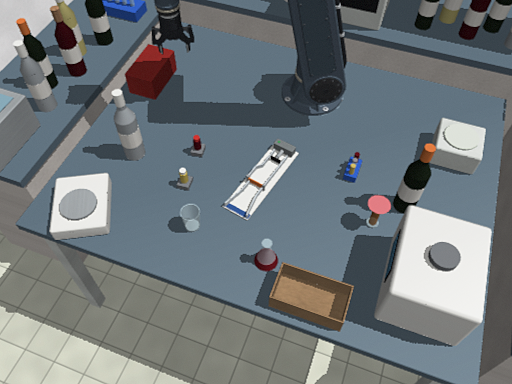

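View pics/top0.png

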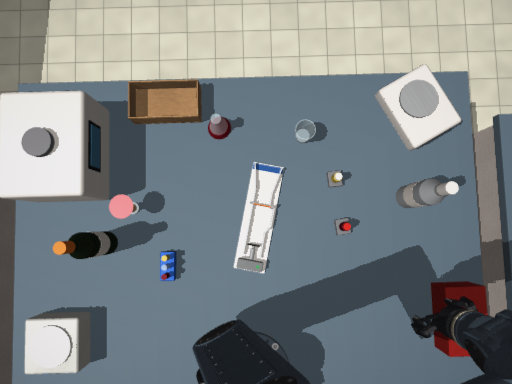

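```bash
cat > h.py <<'E'
import cv2,numpy as np
from station import viewer
def pts(c,d):
    i=viewer.camera_info(c);R=cv2.Rodrigues(np.array(i['rvec']))[0];t=np.array(i['tvec'])
    v,u=np.mgrid[:384,:512]
    P=np.stack([(u-i['cx'])/i['fx']*d,(v-i['cy'])/i['fy']*d,d],-1)
    return (P-t)@R   # R^T (P-t)
E
python3 - <<'E'
from h import *
for c in('top','scene'):
    d=np.load(f'pics/{c}0d.npy');P=pts(c,d);im=np.load(f'pics/{c}0.npy')
    # orthorectified height/colour map 1px=1mm/.. x 250..700,y -400..150
    W=np.zeros((1100//2*1,450,3),np.uint8)
    X=P.reshape(-1,3);C=im.reshape(-1,3);o=np.argsort(X[:,2])
    for k in o:
        x,y,z=X[k]
        if 250<x<700 and -400<y<150 and d.ravel()[k]>0:
            cv2.circle(W,(int(x-250),int(149-y)),1,tuple(int(q) for q in C[k][::-1]),-1)
    cv2.imwrite(f'pics/rect_{c}.png',W)
E
```

```text
(no output)
```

View pics/rect_top.png

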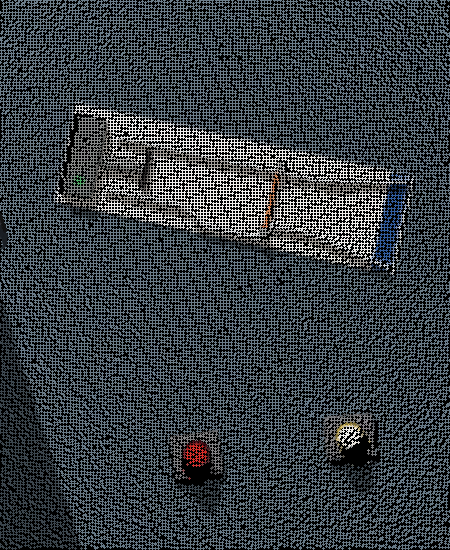

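The lane's blue mouth faces away from the robot at about (650, -75), and the dock end is near (330, -5). The red carrier stands at about (445, -300). Next I measure the lane pose and the carrier's yaw precisely.

Run:
```python
from h import *
from station import regions_of
for c in('top','scene'):
    p,d=viewer.grab_frame(c);P=pts(c,d)
    g=cv2.resize(p[:,:,::-1],None,fx=1,fy=1)
    for l in('lane','dock','gate','sample_mid','other_mid'):
        for r in regions_of(c,l)[:2]:
            m=r['mask']&(d>0);Q=P[m]
            if len(Q)<8: continue
            rect=cv2.minAreaRect(Q[:,:2].astype(np.float32))
            print(c,l,round(r['conf'],2),m.sum(),np.round(rect[0],1),np.round(rect[1],1),round(rect[2],1),'z',np.round(np.percentile(Q[:,2],[2,20,50,80,98]),1))
    # zoom crops
    u0,v0,u1,v1=(225,150,365,285) if c=='top' else (170,125,310,230)
    cv2.imwrite(f'pics/z_{c}.png',cv2.resize(p[v0:v1,u0:u1,::-1],None,fx=5.5 if c=='scene' else 4.4,fy=5.5 if c=='scene' else 4.4,interpolation=cv2.INTER_CUBIC))
```

```text
top lane 0.87 3345 [484.1 -39.3] [103.2 348.2] 77.5 z [ 0.9  4.2  6.8 11.4 41.4]
top dock 0.58 388 [357.2 -14. ] [84.9 85.1] 74.7 z [ 3.1 23.9 38.2 41.1 44.2]
top sample_mid 0.57 180 [ 447.3 -304.1] [45.2 39.9] 7.7 z [18.3 21.4 25.1 76.2 82. ]
top other_mid 0.62 230 [ 600.2 -290.4] [49.8 50. ] 4.0 z [ 4.9 19.8 23.4 73.7 83.2]
scene lane 0.66 2392 [471.  -37.6] [109.6 377.2] 77.8 z [-2.1  2.8  6.9 19.9 39.8]
scene dock 0.74 317 [360.7 -10.3] [78.3 86.7] 74.0 z [ 3.6 18.9 30.1 38.7 43.7]
scene sample_mid 0.7 314 [360.3 -11.5] [82.7 86.7] 73.7 z [ 6.6 20.5 31.1 38.9 44. ]
scene sample_mid 0.46 203 [ 448.7 -302.5] [53.2 43.6] 9.3 z [ 0.7 15.5 24.6 59.9 80.8]
scene other_mid 0.62 262 [ 595.1 -290.8] [70.7 57.9] 11.1 z [-2.3 12.7 23.  62.8 81.2]
```

View pics/z_top.png

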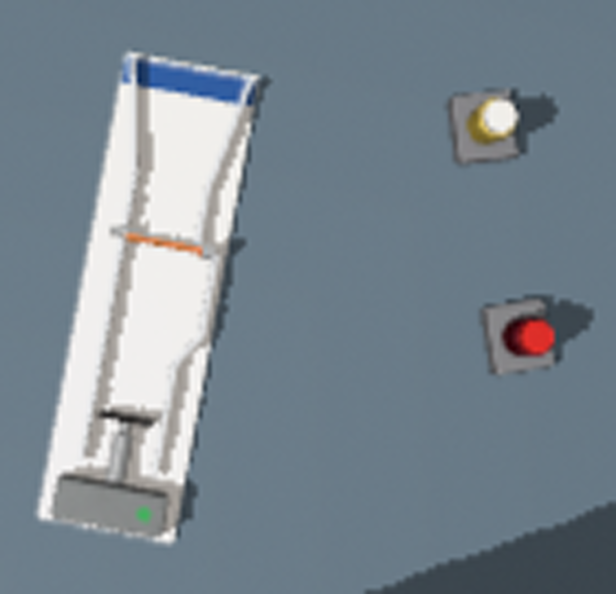

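View pics/z_scene.png

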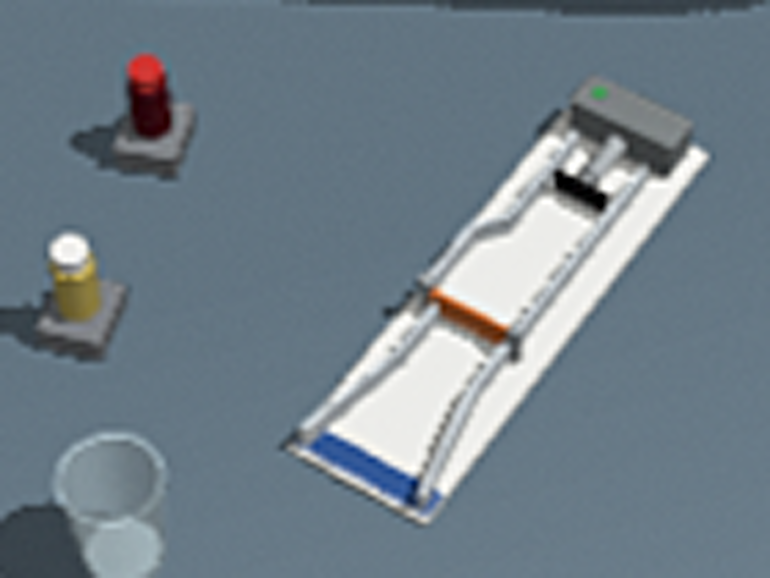

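```bash
cat >> h.py <<'E'
def ray(c,uv,z):
    i=viewer.camera_info(c);R=cv2.Rodrigues(np.array(i['rvec']))[0];t=np.array(i['tvec'])
    K=np.array([[i['fx'],0,i['cx']],[0,i['fy'],i['cy']],[0,0,1.]])
    uv=np.atleast_2d(uv).astype(float)
    r=np.c_[uv,np.ones(len(uv))]@np.linalg.inv(K).T@R; o=-R.T@t
    return (o+r*((z-o[2])/r[:,2])[:,None])[:,:2]
def proj(c,X):
    i=viewer.camera_info(c)
    K=np.array([[i['fx'],0,i['cx']],[0,i['fy'],i['cy']],[0,0,1.]])
    return cv2.projectPoints(np.atleast_2d(X).astype(float),np.array(i['rvec']),np.array(i['tvec']),K,None)[0][:,0]
E
python3 - <<'E'
from h import *
for c,box in(('top',(225,155,300,285)),('scene',(215,130,305,225))):
    p=np.load(f'pics/{c}0.npy').astype(int);d=np.load(f'pics/{c}0d.npy');P=pts(c,d)
    m=np.zeros((384,512),bool);u0,v0,u1,v1=box
    s=p.min(2)>165; b=(p[...,2]>p[...,0]+70)
    o=(p[...,0]>p[...,2]+60)&(p[...,0]>140)
    for n,k in(('white',s),('white+blue',s|b),('blue',b),('orange',o)):
        mm=np.zeros_like(k);mm[v0:v1,u0:u1]=k[v0:v1,u0:u1]
        mm=mm.astype(np.uint8)
        nn,lab,st,ce=cv2.connectedComponentsWithStats(cv2.morphologyEx(mm,cv2.MORPH_CLOSE,np.ones((3,3))))
        j=1+np.argmax(st[1:,4]);q=np.argwhere((lab==j))[:,::-1]
        z=6 if n!='orange' else 28
        r=cv2.minAreaRect(ray(c,q,z).astype(np.float32))
        print(c,n,len(q),np.round(r[0],1),np.round(r[1],1),round(r[2],2))
    # dock top
    mm=(P[...,2]>34)&(P[...,2]<46)&(P[...,0]>300)&(P[...,0]<390)&(abs(P[...,1]+10)<70)&(d>0)
    Q=P[mm];r=cv2.minAreaRect(Q[:,:2].astype(np.float32));r2=cv2.minAreaRect(ray(c,np.argwhere(mm)[:,::-1],40).astype(np.float32))
    print('dock top',len(Q),Q.mean(0).round(1),np.round(r[0],1),np.round(r[1],1),r[2],'|',np.round(r2[0],1),np.round(r2[1],1),r2[2])
    # carrier block tops and caps
    for n,(x,y) in(('red',(447,-302)),('white',(598,-285))):
        near=(abs(P[...,0]-x)<45)&(abs(P[...,1]-y)<45)&(d>0)
        for lo,hi,zz in((14,28,22),(74,90,80)):
            mm=near&(P[...,2]>lo)&(P[...,2]<hi)
            g=ray(c,np.argwhere(mm)[:,::-1],zz);r=cv2.minAreaRect(g.astype(np.float32))
            print(n,zz,len(g),np.round(r[0],1),np.round(r[1],1),round(r[2],1),'mean',g.mean(0).round(1))
E
```

```text
top white 2662 [484.9 -39.6] [101.1 344.8] 77.75
top white+blue 2844 [485.2 -39.7] [101.1 345.2] 77.75
top blue 110 [639.4 -76.5] [70.  16.4] 77.94
top orange 25 [520.8 -52.4] [52.2  4.3] 77.72
dock top 244 [335.8  -7.9  39.7] [335.8  -7.6] [78.5 29.7] 77.7796859741211 | [335.9  -7.6] [78.5 29.5] 77.18187713623047
red 22 139 [ 446.8 -305.3] [49.7 44.9] 7.7 mean [ 447.1 -301.7]
red 80 44 [ 446.5 -305.3] [21.3 18.1] 88.3 mean [ 446.7 -306. ]
white 22 132 [ 600.1 -287.2] [50.  43.8] 6.5 mean [ 597.9 -283.3]
white 80 47 [ 600.8 -288. ] [21.4 21.6] 87.5 mean [ 599.8 -287.2]
scene white 1700 [475.8 -37.8] [102.7 329.4] 77.75
scene white+blue 1842 [484.4 -39.6] [102.7 347. ] 77.75
scene blue 85 [638.7 -77.2] [69.3 16.3] 77.64
scene orange 19 [518.3 -53.1] [52.   5.6] 78.82
dock top 137 [337.7  -4.4  39.1] [336.6  -4.6] [79.8 34.1] 72.01566314697266 | [339.2  -4.4] [80.6 34.6] 76.55104064941406
red 22 90 [ 452.3 -300.7] [54.5 45.4] 11.6 mean [ 457.4 -296.6]
red 80 26 [ 448.5 -302.1] [24.1 17.9] 24.4 mean [ 448.  -302.5]
white 22 102 [ 603.6 -282.9] [54.7 45. ] 2.5 mean [ 608.5 -278.9]
white 80 32 [ 600.8 -283.3] [21.5 20.8] 20.7 mean [ 601.8 -283.6]
```

```bash
cat >> h.py <<'E'
from station import ctrl
L0=np.array([522.1,-47.7]);LY=-12.25
e=np.array([-np.cos(np.radians(LY)),-np.sin(np.radians(LY))]);n=np.array([-e[1],e[0]])
def lane(x,y=0): return L0+x*e+y*n
def tolane(p): return np.array([(np.array(p[:2])-L0)@e,(np.array(p[:2])-L0)@n])
def plan(target,yaw,N,start=None,syaw=None,show=True):
    s=ctrl.state()
    p=np.array(s['ee_pos'] if start is None else start,float);y=s['orientation'][2] if syaw is None else syaw
    D=(np.array(target)-p)/N; dy=(yaw-y+180)%360-180
    rz=-np.radians(dy)/N/0.08; rows=[]
    for k in range(N):
        a=np.radians(y+dy*k/N); 
        rows.append([ (D[0]*np.cos(a)+D[1]*np.sin(a))/30, (D[0]*np.sin(a)-D[1]*np.cos(a))/30, -D[2]/30,0,0,rz])
    r=np.round(rows,2)
    print('max',abs(r).max()); 
    for q in r: print(', '.join(f'{v:g}' for v in q+0.0),end=',  ')
    print()
def st():
    s=ctrl.state();print('t',round(s['t'],2),'pos',np.round(s['ee_pos'],2),'ori',np.round(s['orientation'],2),'F',np.round(s['contact_force'],2),'w',round(s['width'],1),'lane',tolane(s['ee_pos']).round(2), 'Flane',np.round([np.array(s['contact_force'][:2])@e,np.array(s['contact_force'][:2])@n],2))
E
python3 - <<'E'
from h import *
st();plan([420,-325,190],-64.5+52,12)
E
```

```text
t 1.2 pos [ 225.88 -473.87  231.26] ori [-1.800e+02  1.000e-02 -6.452e+01] F [-0.34  0.06 -0.26] w 85.2 lane [199.05 479.32] Flane [0.34 0.01]
max 0.95
-0.14, -0.66, 0.11, 0, 0, -0.95,  -0.09, -0.67, 0.11, 0, 0, -0.95,  -0.04, -0.68, 0.11, 0, 0, -0.95,  0.01, -0.68, 0.11, 0, 0, -0.95,  0.06, -0.68, 0.11, 0, 0, -0.95,  0.11, -0.67, 0.11, 0, 0, -0.95,  0.16, -0.66, 0.11, 0, 0, -0.95,  0.21, -0.65, 0.11, 0, 0, -0.95,  0.26, -0.63, 0.11, 0, 0, -0.95,  0.31, -0.61, 0.11, 0, 0, -0.95,  0.35, -0.58, 0.11, 0, 0, -0.95,  0.4, -0.55, 0.11, 0, 0, -0.95,
```

>>> move_arm:
  increments: [-0.14,-0.66,0.11,0,0,-0.95,-0.09,-0.67,0.11,0,0,-0.95,-0.04,-0.68,0.11,0,0,-0.95,0.01,-0.68,0.11,0,0,-0.95,0.06,-0.68,0.11,0,0,-0.95,0.11,-0.67,0.11,0,0,-0.95,0.16,-0.66,0.11,0,0,-0.95,0.21,-0.65,0.11,0,0,-0.95,0.26,-0.63,0.11,0,0,-0.95,0.31,-0.61,0.11,0,0,-0.95,0.35,-0.58,0.11,0,0,-0.95,0.4,-0.55,0.11,0,0,-0.95]
  claw: 1

```text
t: 2.4
ee_pos: [420.1, -323.5, 191.6]
orientation: [-180.0, -0.0, -12.1]
contact_force: [0.8, -0.3, 0.9]
width: 85.4
```

Run:
```python
from h import *
st();plan([447,-304.5,110],8,6)
```

```text
t 2.4 pos [ 420.07 -323.46  191.59] ori [-180.     -0.    -12.08] F [ 0.78 -0.33  0.91] w 85.4 lane [ 41.2  291.13] Flane [-0.84  0.16]
max 0.73
0.12, -0.13, 0.45, 0, 0, -0.73,  0.13, -0.13, 0.45, 0, 0, -0.73,  0.14, -0.12, 0.45, 0, 0, -0.73,  0.15, -0.11, 0.45, 0, 0, -0.73,  0.15, -0.1, 0.45, 0, 0, -0.73,  0.16, -0.09, 0.45, 0, 0, -0.73,
```

>>> move_arm:
  increments: [0.12,-0.13,0.45,0,0,-0.73,0.13,-0.13,0.45,0,0,-0.73,0.14,-0.12,0.45,0,0,-0.73,0.15,-0.11,0.45,0,0,-0.73,0.15,-0.1,0.45,0,0,-0.73,0.16,-0.09,0.45,0,0,-0.73,0,0,0,0,0,0,0,0,0,0,0,0]

```text
t: 3.2
ee_pos: [446.3, -305.2, 110.8]
orientation: [-180.0, 0.0, 7.7]
contact_force: [-0.3, 0.5, 0.2]
width: 85.5
```

Run:
```python
from h import *
st();plan([447,-304.5,32],8,6)
for c in('top','scene'):
    p,d=viewer.grab_frame(c);u,v=proj(c,[447,-304,50])[0].astype(int)
    cv2.imwrite(f'pics/a_{c}.png',cv2.resize(p[v-35:v+35,u-45:u+45,::-1],None,fx=6,fy=6,interpolation=cv2.INTER_CUBIC))
a=cv2.imread('pics/a_top.png');b=cv2.imread('pics/a_scene.png');cv2.imwrite('pics/a.png',cv2.resize(np.hstack([a,b]),(800,311)))
```

```text
t 3.2 pos [ 446.31 -305.24  110.85] ori [-1.7998e+02  2.0000e-02  7.7400e+00] F [-0.27  0.45  0.18] w 85.5 lane [ 19.42 267.76] Flane [ 0.36 -0.38]
max 0.44
0, 0, 0.44, 0, 0, -0.01,  0, 0, 0.44, 0, 0, -0.01,  0, 0, 0.44, 0, 0, -0.01,  0, 0, 0.44, 0, 0, -0.01,  0, 0, 0.44, 0, 0, -0.01,  0, 0, 0.44, 0, 0, -0.01,
```

View pics/a.png

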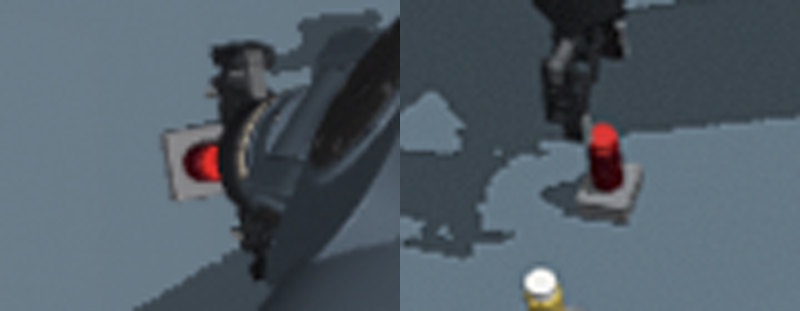

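>>> move_arm:
  increments: [0.01,0,0.44,0,0,0,0.01,0,0.44,0,0,0,0,0,0.44,0,0,0,0,0,0.44,0,0,0,0,0,0.44,0,0,0,0,0,0.42,0,0,0,0,0,0,0,0,0,0,0,0,0,0,0]

```text
t: 4.1
ee_pos: [447.1, -305.5, 32.7]
orientation: [180.0, -0.0, 7.8]
contact_force: [-0.0, -0.4, 0.5]
width: 85.7
```

>>> move_arm:
  increments: [0,0,0,0,0,0,0,0,0,0,0,0,0,0,0,0,0,0,0,0,0,0,0,0,0,0,0,0,0,0,0,0,0,0,0,0,0,0,0,0,0,0,0,0,0,0,0,0,0,0,0,0,0,0,0,0,0,0,0,0]
  claw: 0
  grip_force: 50

```text
t: 5.1
ee_pos: [447.1, -305.3, 32.5]
orientation: [180.0, -0.0, 7.8]
contact_force: [-1.6, 0.6, 4.9]
width: 26.5
```

Run:
```python
from h import *
st()
for c in('top','scene'):
    p,d=viewer.grab_frame(c);u,v=proj(c,[447,-304,50])[0].astype(int)
    cv2.imwrite(f'pics/a_{c}.png',cv2.resize(p[v-35:v+35,u-45:u+45,::-1],None,fx=6,fy=6,interpolation=cv2.INTER_CUBIC))
a=cv2.imread('pics/a_top.png');b=cv2.imread('pics/a_scene.png');cv2.imwrite('pics/b.png',cv2.resize(np.hstack([a,b]),(800,311)))
```

```text
t 5.1 pos [ 447.11 -305.32   32.53] ori [ 1.7998e+02 -2.0000e-02  7.8100e+00] F [-1.57  0.55  4.92] w 26.5 lane [ 18.62 267.67] Flane [ 1.65 -0.21]
```

View pics/b.png

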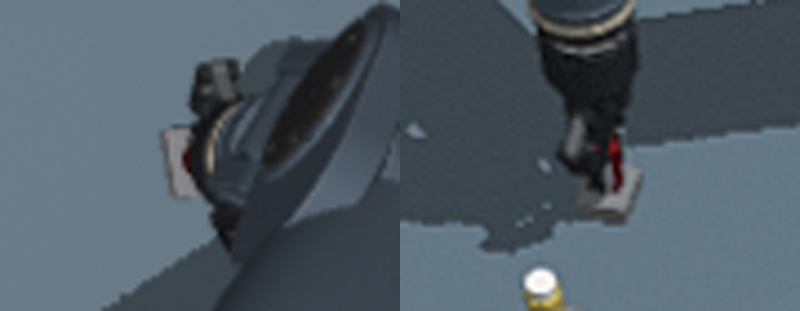

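>>> move_arm:
  increments: [0,0,-0.2,0,0,0,0,0,-0.4,0,0,0,0,0,-0.6,0,0,0,0,0,-0.7,0,0,0,0,0,-0.7,0,0,0,0,0,-0.7,0,0,0,0,0,-0.5,0,0,0,0,0,-0.2,0,0,0,0,0,0,0,0,0,0,0,0,0,0,0]

```text
t: 6.2
ee_pos: [446.7, -305.0, 151.6]
orientation: [-180.0, 0.0, 7.8]
contact_force: [0.6, 0.1, -2.4]
width: 27.0
```

Run:
```python
from h import *
st();print(lane(-85))
plan([*lane(-85),152.5],-12.25,12)
```

```text
t 6.2 pos [ 446.69 -304.96  151.59] ori [-1.7996e+02  3.0000e-02  7.8200e+00] F [ 0.65  0.11 -2.36] w 27.0 lane [ 19.1 267.4] Flane [-0.61 -0.25]
[605.16464405 -65.73510213]
max 0.73
0.53, -0.6, 0, 0, 0, 0.36,  0.51, -0.61, 0, 0, 0, 0.36,  0.49, -0.63, 0, 0, 0, 0.36,  0.47, -0.64, 0, 0, 0, 0.36,  0.45, -0.66, 0, 0, 0, 0.36,  0.43, -0.67, 0, 0, 0, 0.36,  0.41, -0.68, 0, 0, 0, 0.36,  0.39, -0.69, 0, 0, 0, 0.36,  0.37, -0.7, 0, 0, 0, 0.36,  0.35, -0.71, 0, 0, 0, 0.36,  0.33, -0.72, 0, 0, 0, 0.36,  0.31, -0.73, 0, 0, 0, 0.36,
```

>>> move_arm:
  increments: [0.53,-0.6,0,0,0,0.36,0.51,-0.61,0,0,0,0.36,0.49,-0.63,0,0,0,0.36,0.47,-0.64,0,0,0,0.36,0.45,-0.66,0,0,0,0.36,0.43,-0.67,0,0,0,0.36,0.41,-0.68,0,0,0,0.36,0.39,-0.69,0,0,0,0.36,0.37,-0.7,0,0,0,0.36,0.35,-0.71,0,0,0,0.36,0.33,-0.72,0,0,0,0.36,0.31,-0.73,0,0,0,0.36]

```text
t: 7.4
ee_pos: [604.0, -65.1, 150.8]
orientation: [180.0, 0.1, -12.1]
contact_force: [0.5, -0.1, -1.2]
width: 27.2
```

>>> move_arm:
  increments: [0,0,0.6,0,0,0,0,0,0.6,0,0,0,0,0,0.5,0,0,0,0,0,0.5,0,0,0,0,0,0.3,0,0,0,0,0,0,0,0,0,0,0,0,0,0,0]

```text
t: 8.1
ee_pos: [604.1, -66.1, 77.0]
orientation: [-180.0, 0.0, -12.0]
contact_force: [0.3, 0.4, -1.6]
width: 26.5
```

Run:
```python
from h import *
st()
a=[]
for c in('top','scene'):
    p,d=viewer.grab_frame(c);np.save(f'pics/m_{c}.npy',p);np.save(f'pics/m_{c}d.npy',d)
    u,v=proj(c,[605,-66,40])[0].astype(int)
    a.append(cv2.resize(p[v-33:v+33,u-33:u+33,::-1],None,fx=6,fy=6,interpolation=cv2.INTER_CUBIC))
cv2.imwrite('pics/c.png',np.hstack(a))
```

```text
t 8.1 pos [604.13 -66.14  77.03] ori [-1.800e+02  3.000e-02 -1.199e+01] F [ 0.29  0.41 -1.63] w 26.5 lane [-84.07   0.61] Flane [-0.2  -0.46]
```

View pics/c.png

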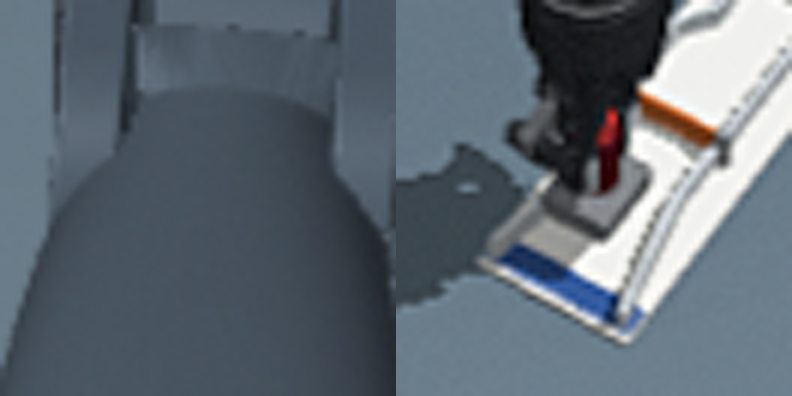

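```bash
cat >> h.py <<'E'
def overlay(name,zu,yaw,off=(0,0),c='scene',r=28,f=14):
    s=ctrl.state();p,d=viewer.grab_frame(c);a=np.radians(yaw)
    R=np.array([[np.cos(a),-np.sin(a)],[np.sin(a),np.cos(a)]])
    b=np.array([[25,22],[25,-22],[-25,-22],[-25,22]])@R.T+s['ee_pos'][:2]+np.array(off)
    u,v=proj(c,[*s['ee_pos'][:2],zu+15])[0].astype(int)
    im=cv2.resize(p[v-r:v+r,u-r:u+r,::-1],None,fx=f,fy=f,interpolation=cv2.INTER_CUBIC)
    if True:
      for z,col in((zu+22,(0,255,0)),(zu,(255,0,255))):
        q=proj(c,np.c_[b,np.full(4,z)])-[u-r,v-r]
        cv2.polylines(im,[np.int32((q+.5)*f)],True,col,1)
    cv2.imwrite(f'pics/{name}.png',im[:600,:800])
E
python3 - <<'E'
from h import *
s=ctrl.state();overlay('ov1',s['ee_pos'][2]-32.5,-12.2,r=20)
E
```

```text
(no output)
```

View pics/ov1.png

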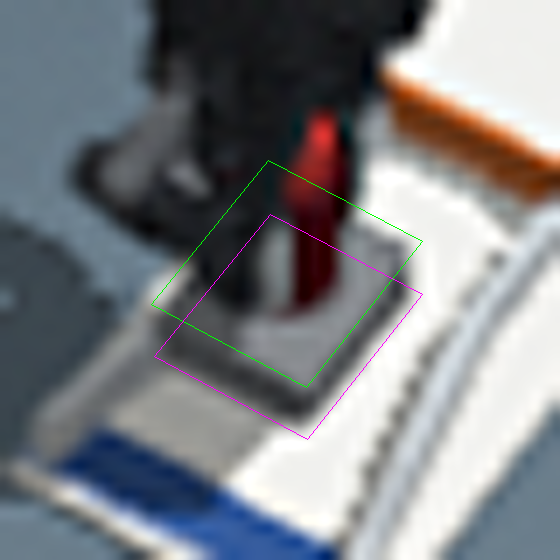

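>>> move_arm:
  increments: [0,-0.03,0.4,0,0,0.05,0,0,0.4,0,0,0,0,0,0.3,0,0,0,0,0,0.1,0,0,0,0,0,0.05,0,0,0,0,0,0,0,0,0,0,0,0,0,0,0]

```text
t: 8.95
ee_pos: [604.7, -65.3, 39.9]
orientation: [-180.0, -0.0, -12.2]
contact_force: [-0.2, -0.6, -2.4]
width: 26.7
```

Run:
```python
from h import *
st();s=ctrl.state();overlay('ov2',s['ee_pos'][2]-32.5,-12.2,r=20);st()
```

```text
t 8.95 pos [604.65 -65.27  39.9 ] ori [-1.7999e+02 -3.0000e-02 -1.2220e+01] F [-0.19 -0.61 -2.4 ] w 26.7 lane [-84.4   -0.35] Flane [0.06 0.64]
t 9.0 pos [604.7  -65.28  39.99] ori [-1.7999e+02 -4.0000e-02 -1.2220e+01] F [-0.1   0.09 -1.91] w 26.3 lane [-84.45  -0.35] Flane [ 0.12 -0.06]
```

View pics/ov2.png

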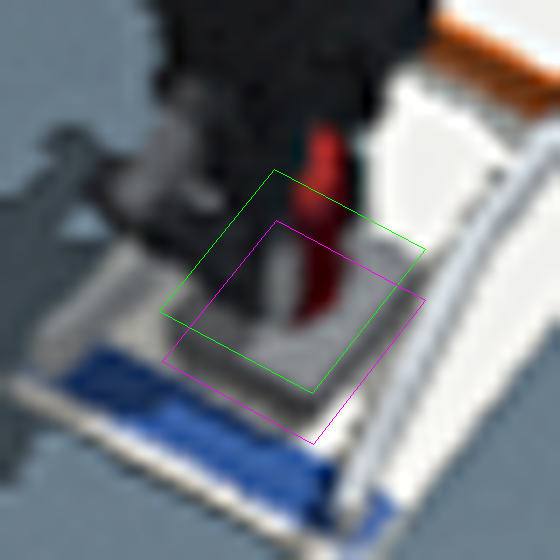

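>>> move_arm:
  increments: [-0.25,0,0,0,0,0,-0.25,0,0,0,0,0,-0.25,0,0,0,0,0,-0.25,0,0,0,0,0,-0.25,0,0,0,0,0,-0.25,0,0,0,0,0,0,0,0,0,0,0,0,0,0,0,0,0]

```text
t: 9.8
ee_pos: [560.5, -55.7, 39.8]
orientation: [-180.0, -0.0, -12.2]
contact_force: [0.0, -0.1, -1.5]
width: 26.6
```

Run:
```python
from h import *
st();s=ctrl.state();overlay('ov3',s['ee_pos'][2]-32.5,-12.2,r=20);st()
```

```text
t 9.8 pos [560.52 -55.68  39.81] ori [-1.7999e+02 -3.0000e-02 -1.2210e+01] F [ 0.03 -0.15 -1.5 ] w 26.6 lane [-39.24  -0.35] Flane [-0.07  0.14]
t 9.85 pos [560.75 -55.75  39.77] ori [-1.7999e+02 -3.0000e-02 -1.2220e+01] F [ 0.6   0.26 -1.61] w 26.8 lane [-39.48  -0.34] Flane [-0.53 -0.38]
```

View pics/ov3.png

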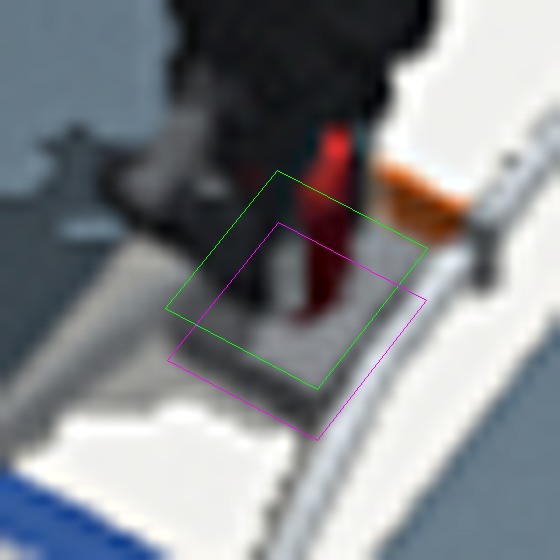

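>>> move_arm:
  increments: [-0.15,0,0,0,0,0,-0.1,0,0,0,0,0,-0.1,0,0,0,0,0,-0.1,0,0,0,0,0,-0.1,0,0,0,0,0,-0.1,0,0,0,0,0,-0.1,0,0,0,0,0,-0.1,0,0,0,0,0]

```text
t: 10.65
ee_pos: [536.1, -50.3, 40.0]
orientation: [-180.0, -0.1, -12.2]
contact_force: [4.3, -0.1, -1.5]
width: 26.8
```

Run:
```python
from h import *
st()
```

```text
t 10.65 pos [536.15 -50.25  40.  ] ori [-1.7997e+02 -9.0000e-02 -1.2210e+01] F [ 4.3  -0.11 -1.47] w 26.8 lane [-14.27  -0.48] Flane [-4.22 -0.81]
```

>>> move_arm:
  increments: [-0.12,0,0,0,0,0,-0.12,0,0,0,0,0,-0.12,0,0,0,0,0,-0.12,0,0,0,0,0,-0.12,0,0,0,0,0,-0.12,0,0,0,0,0,-0.12,0,0,0,0,0,-0.12,0,0,0,0,0,-0.12,0,0,0,0,0,-0.12,0,0,0,0,0]

```text
t: 11.65
ee_pos: [499.9, -42.6, 39.6]
orientation: [180.0, 0.0, -12.2]
contact_force: [1.0, 1.2, -3.0]
width: 26.9
```

Run:
```python
from h import *
st();s=ctrl.state();overlay('ov4',s['ee_pos'][2]-32.5,-12.2,r=20);st()
```

```text
t 11.65 pos [499.86 -42.65  39.56] ori [ 1.800e+02  2.000e-02 -1.222e+01] F [ 0.95  1.17 -2.98] w 26.9 lane [22.81 -0.22] Flane [-0.68 -1.34]
t 11.7 pos [499.14 -42.53  39.5 ] ori [ 1.800e+02  6.000e-02 -1.222e+01] F [ 0.08  1.57 -1.68] w 26.3 lane [23.54 -0.18] Flane [ 0.26 -1.55]
```

View pics/ov4.png

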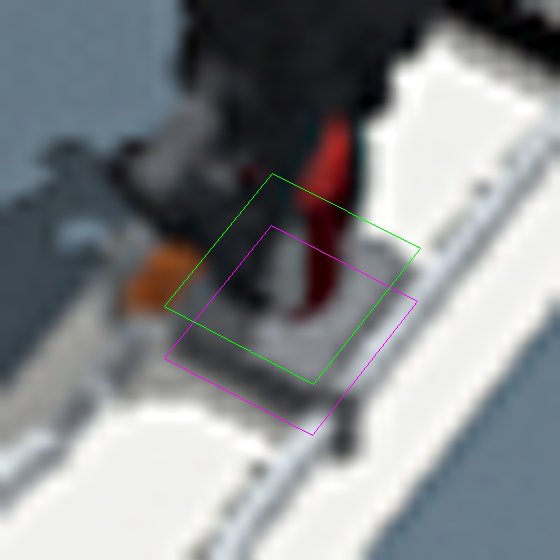

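>>> move_arm:
  increments: [-0.12,0,0,0,0,0,-0.12,0,0,0,0,0,-0.12,0,0,0,0,0,-0.12,0,0,0,0,0,-0.12,0,0,0,0,0,-0.12,0,0,0,0,0,-0.12,0,0,0,0,0,-0.12,0,0,0,0,0,-0.12,0,0,0,0,0,-0.12,0,0,0,0,0]

```text
t: 12.7
ee_pos: [464.8, -35.0, 39.6]
orientation: [-180.0, 0.0, -12.2]
contact_force: [1.6, 1.5, -2.5]
width: 26.6
```

Run:
```python
from h import *
st();s=ctrl.state();overlay('ov5',s['ee_pos'][2]-32.5,-12.2,r=20);st()
# plate estimate from initial images: black pixels near plate
for c in('top','scene'):
    p=np.load(f'pics/{c}0.npy').astype(int);d=np.load(f'pics/{c}0d.npy')
    g=np.argwhere(p.max(2)<60)[:,::-1]
    X=ray(c,g,27 if c=='top' else 20);l=np.array([tolane(x) for x in X])
    k=(l[:,0]>105)&(l[:,0]<165)&(abs(l[:,1])<25);print(c,k.sum(),l[k].mean(0),np.percentile(l[k],[5,95],axis=0))
```

```text
t 12.7 pos [464.81 -35.    39.64] ori [-179.99    0.    -12.22] F [ 1.62  1.52 -2.48] w 26.6 lane [58.68 -0.25] Flane [-1.26 -1.83]
t 12.75 pos [464.09 -34.91  39.55] ori [-1.800e+02  5.000e-02 -1.221e+01] F [-0.66  0.6  -1.85] w 27.1 lane [59.4  -0.19] Flane [ 0.77 -0.45]
top 9 [129.07971764  -3.17684551] [[128.02324533 -14.63066634]
 [130.21259749   8.2117019 ]]
scene 29 [128.39799536   0.62438902] [[123.30422052 -16.27402346]
 [133.32786571  16.47523491]]
```

View pics/ov5.png

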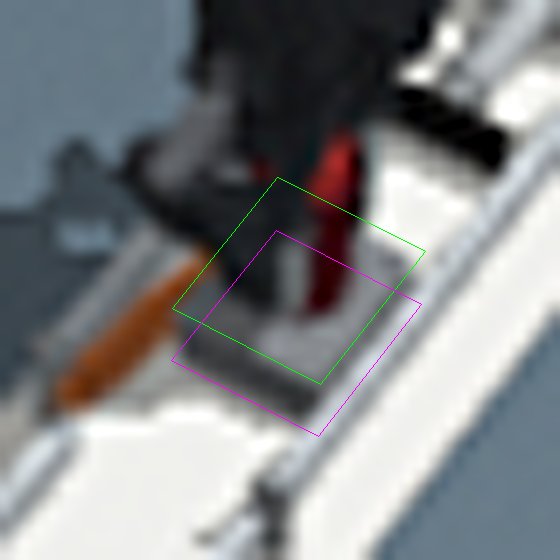

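>>> move_arm:
  increments: [-0.12,0,0,0,0,0,-0.12,0,0,0,0,0,-0.12,0,0,0,0,0,-0.12,0,0,0,0,0,-0.12,0,0,0,0,0,-0.12,0,0,0,0,0,-0.12,0,0,0,0,0,-0.12,0,0,0,0,0,-0.12,0,0,0,0,0,-0.04,0,0,0,0,0,0,0,0,0,0,0]

```text
t: 13.85
ee_pos: [432.0, -28.0, 39.6]
orientation: [180.0, 0.0, -12.2]
contact_force: [0.8, -0.6, -1.4]
width: 26.7
```

Run:
```python
from h import *
st();s=ctrl.state();overlay('ov6',s['ee_pos'][2]-32.5,-12.2,r=20);st()
```

```text
t 13.85 pos [432.01 -27.97  39.6 ] ori [ 1.800e+02  1.000e-02 -1.222e+01] F [ 0.81 -0.57 -1.44] w 26.7 lane [92.23 -0.16] Flane [-0.91  0.39]
t 13.9 pos [432.29 -27.99  39.65] ori [-1.800e+02 -1.000e-02 -1.222e+01] F [ 0.55  0.33 -2.  ] w 26.7 lane [91.94 -0.21] Flane [-0.47 -0.44]
```

View pics/ov6.png

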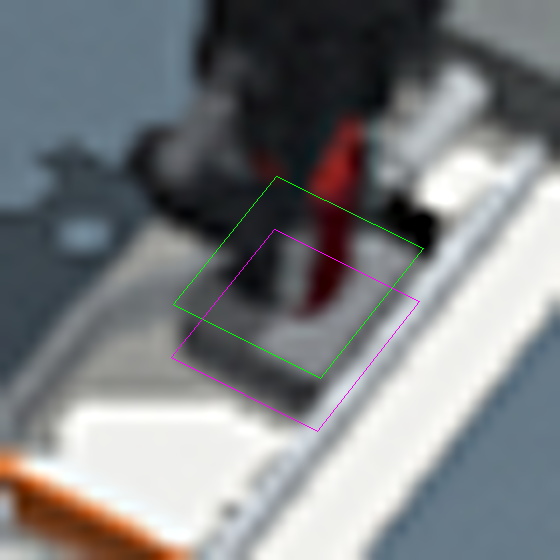

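>>> move_arm:
  increments: [-0.05,0,0,0,0,0,-0.05,0,0,0,0,0,-0.05,0,0,0,0,0,-0.05,0,0,0,0,0,0,0,0,0,0,0]

```text
t: 14.4
ee_pos: [426.1, -26.7, 39.6]
orientation: [-180.0, 0.0, -12.2]
contact_force: [0.5, 0.1, -1.3]
width: 26.8
```

>>> move_arm:
  increments: [-0.04,0,0,0,0,0,0,0,0,0,0,0]

```text
t: 14.6
ee_pos: [425.1, -26.4, 39.6]
orientation: [-180.0, 0.0, -12.2]
contact_force: [-0.3, -0.3, -2.2]
width: 26.8
```

>>> move_arm:
  increments: [-0.04,0,0,0,0,0,0,0,0,0,0,0]

```text
t: 14.8
ee_pos: [423.9, -26.2, 39.6]
orientation: [-180.0, 0.0, -12.2]
contact_force: [0.3, -0.3, -2.5]
width: 27.2
```

```bash
python3 -c "
from h import *
st()"
```

```text
t 14.8 pos [423.88 -26.17  39.59] ori [-1.800e+02  1.000e-02 -1.222e+01] F [ 0.32 -0.29 -2.47] w 27.2 lane [100.55  -0.2 ] Flane [-0.37  0.22]
```

>>> move_arm:
  increments: [-0.04,0,0,0,0,0,0,0,0,0,0,0]

```text
t: 15.0
ee_pos: [422.7, -25.9, 39.6]
orientation: [-180.0, 0.0, -12.2]
contact_force: [-0.6, 0.1, -2.1]
width: 26.8
```

>>> move_arm:
  increments: [-0.04,0,0,0,0,0,0,0,0,0,0,0]

```text
t: 15.2
ee_pos: [421.6, -25.7, 39.6]
orientation: [-180.0, 0.0, -12.2]
contact_force: [0.1, 0.4, -1.6]
width: 26.7
```

```bash
python3 -c "
from h import *
st()"
```

```text
t 15.2 pos [421.61 -25.65  39.63] ori [-179.99    0.    -12.22] F [ 0.05  0.39 -1.57] w 26.7 lane [102.88  -0.22] Flane [ 0.03 -0.39]
```

>>> move_arm:
  increments: [-0.04,0,0,0,0,0,0,0,0,0,0,0]

```text
t: 15.4
ee_pos: [421.0, -25.5, 39.7]
orientation: [-180.0, -0.0, -12.2]
contact_force: [1.4, -0.6, -2.6]
width: 26.8
```

>>> move_arm:
  increments: [-0.03,0,0,0,0,0,0,0,0,0,0,0]

```text
t: 15.6
ee_pos: [420.3, -25.4, 39.7]
orientation: [-180.0, -0.1, -12.2]
contact_force: [4.6, -1.0, -3.8]
width: 26.9
```

>>> move_arm:
  increments: [-0.03,0,0,0,0,0,0,0,0,0,0,0]

```text
t: 15.8
ee_pos: [419.7, -25.2, 39.8]
orientation: [-180.0, -0.1, -12.2]
contact_force: [4.6, -1.6, -4.5]
width: 26.3
```

>>> move_arm:
  increments: [-0.03,0,0,0,0,0,0,0,0,0,0,0,0,0,0,0,0,0]

```text
t: 16.1
ee_pos: [419.2, -25.1, 39.9]
orientation: [-180.0, -0.1, -12.2]
contact_force: [7.2, -2.7, -6.3]
width: 26.5
```

Run:
```python
from h import *
st();s=ctrl.state();overlay('ov7',s['ee_pos'][2]-32.5,-12.2,r=20);st()
```

```text
t 16.1 pos [419.24 -25.07  39.92] ori [-1.800e+02 -1.400e-01 -1.222e+01] F [ 7.24 -2.69 -6.27] w 26.5 lane [105.32  -0.29] Flane [-7.65  1.09]
t 16.15 pos [419.26 -25.1   39.93] ori [-1.800e+02 -1.400e-01 -1.222e+01] F [ 6.24 -2.21 -6.  ] w 26.8 lane [105.29  -0.26] Flane [-6.57  0.83]
```

View pics/ov7.png

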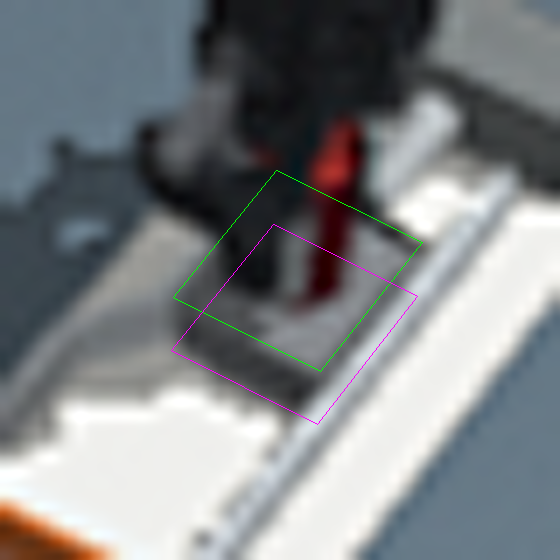

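>>> move_arm:
  increments: [-0.01,0,0,0,0,0,0,0,0,0,0,0,0,0,0,0,0,0,0,0,0,0,0,0,0,0,0,0,0,0,0,0,0,0,0,0]

```text
t: 16.75
ee_pos: [419.1, -25.1, 39.9]
orientation: [-180.0, -0.2, -12.2]
contact_force: [6.8, -2.7, -6.1]
width: 27.1
```

```bash
python3 -c "
from h import *
st()"
```

```text
t 16.75 pos [419.1  -25.06  39.93] ori [-1.800e+02 -1.500e-01 -1.222e+01] F [ 6.84 -2.72 -6.08] w 27.1 lane [105.46  -0.27] Flane [-7.26  1.2 ]
```

>>> move_arm:
  increments: [0.03,0,0,0,0,0,0.04,0,0.02,0,0,0,0,0,0.02,0,0,0,0,0,0,0,0,0]

```text
t: 17.15
ee_pos: [420.1, -25.2, 38.6]
orientation: [-180.0, -0.0, -12.2]
contact_force: [4.3, -0.6, -0.2]
width: 26.8
```

```bash
python3 -c "
from h import *
st()"
```

```text
t 17.15 pos [420.07 -25.23  38.57] ori [-1.7998e+02 -4.0000e-02 -1.2220e+01] F [ 4.34 -0.62 -0.19] w 26.8 lane [104.47  -0.31] Flane [-4.37 -0.32]
```

>>> move_arm:
  increments: [0.02,0,0,0,0,0,0.01,0,0,0,0,0,0,0,0,0,0,0]

```text
t: 17.45
ee_pos: [420.4, -25.3, 38.5]
orientation: [-180.0, 0.0, -12.2]
contact_force: [3.4, 0.6, 2.8]
width: 26.8
```

>>> move_arm:
  increments: [0,0,0,0,0,0,0,0,0,0,0,0,0,0,0,0,0,0,0,0,0,0,0,0,0,0,0,0,0,0,0,0,0,0,0,0,0,0,0,0,0,0,0,0,0,0,0,0]
  claw: 0.6

```text
t: 18.25
ee_pos: [420.5, -25.4, 38.4]
orientation: [-180.0, 0.0, -12.2]
contact_force: [0.1, 0.2, -0.5]
width: 51.2
```

Run:
```python
from h import *
st();s=ctrl.state();overlay('ov8',6,-12.2,r=20);st()
```

```text
t 18.25 pos [420.51 -25.43  38.41] ori [-1.800e+02  1.000e-02 -1.222e+01] F [ 0.07  0.22 -0.46] w 51.2 lane [104.    -0.21] Flane [-0.02 -0.23]
t 18.3 pos [420.51 -25.42  38.39] ori [-1.800e+02  1.000e-02 -1.221e+01] F [-0.11 -0.58 -0.37] w 51.1 lane [104.01  -0.22] Flane [-0.01  0.59]
```

View pics/ov8.png

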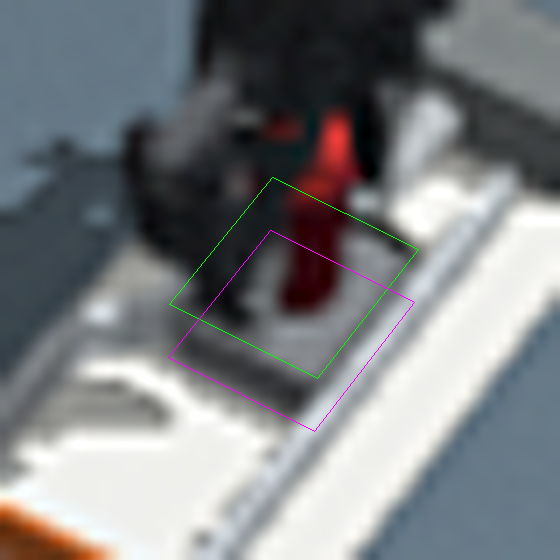

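>>> move_arm:
  increments: [0,0,-0.2,0,0,0,0,0,-0.4,0,0,0,0,0,-0.6,0,0,0,0,0,-0.7,0,0,0,0,0,-0.7,0,0,0,0,0,-0.7,0,0,0,0,0,-0.7,0,0,0,0,0,-0.5,0,0,0,0,0,-0.2,0,0,0,0,0,0,0,0,0]

```text
t: 19.3
ee_pos: [420.9, -25.5, 180.1]
orientation: [-180.0, -0.1, -12.2]
contact_force: [0.8, -0.3, 0.0]
width: 51.1
```

>>> move_arm:
  increments: [0,0.5,0,0,0,0,0,0.8,0,0,0,0,0,0.8,0,0,0,0,0,0.8,0,0,0,0,0,0.8,0,0,0,0,0,0.8,0,0,0,0,0,0.5,0,0,0,0,0,0.2,0,0,0,0,0,0,0,0,0,0,0,0,0,0,0,0]

```text
t: 20.3
ee_pos: [387.4, -177.4, 179.0]
orientation: [-180.0, 0.0, -12.2]
contact_force: [0.1, 0.8, -0.6]
width: 51.0
```

Run:
```python
from h import *
from station import boxes_of
st()
a=[]
for c,box in(('top',(225,155,300,285)),('scene',(215,130,305,225))):
    p,d=viewer.grab_frame(c);P=pts(c,d)
    u0,v0,u1,v1=box
    o=(p[...,0]>p[...,2].astype(int)+60)&(p[...,1]>p[...,2]*1.2)&(p[...,0]>140)
    k=np.zeros_like(o);k[v0:v1,u0:u1]=o[v0:v1,u0:u1]
    r=cv2.minAreaRect(ray(c,np.argwhere(k)[:,::-1],28).astype(np.float32));print(c,'gate',k.sum(),r)
    red=(p[...,0]>140)&(p[...,1]<80)&(P[...,2]>72)&(P[...,0]<520)&(P[...,1]>-90)&(P[...,1]<60)
    g=ray(c,np.argwhere(red)[:,::-1],80);print('cap',len(g),g.mean(0) if len(g) else 0, tolane(g.mean(0)) if len(g) else 0)
    near=np.array([tolane(q) for q in P.reshape(-1,3)]).reshape(384,512,2)
    mm=(abs(near[...,0]-103)<40)&(abs(near[...,1])<30)&(P[...,2]>25)&(P[...,2]<32)
    g=ray(c,np.argwhere(mm)[:,::-1],28);rr=cv2.minAreaRect(g.astype(np.float32));print('block',rr,tolane(rr[0]))
    i=cv2.resize(p[v0:v1,u0:u1,::-1],None,fx=4,fy=4,interpolation=cv2.INTER_CUBIC);a.append(cv2.copyMakeBorder(i,0,520-i.shape[0],0,0,0))
cv2.imwrite('pics/fin.png',np.hstack(a))
for l in('other_mid',):print([(b['location'],b['conf']) for b in boxes_of('top',l)])
st()
```

```text
t 20.3 pos [ 387.37 -177.42  179.02] ori [-1.7997e+02  5.0000e-02 -1.2220e+01] F [ 0.06  0.82 -0.59] w 51.0 lane [104.14 155.35] Flane [ 0.12 -0.82]
top gate 25 ((520.7633666992188, -52.435333251953125), (52.15599060058594, 4.2884135246276855), 77.71558380126953)
cap 56 [ 379.80800452 -114.20670509] [124.94092632  95.18360537]
block ((419.12701416015625, -26.161705017089844), (57.433692932128906, 74.93586730957031), 77.12523651123047) [105.19835018   0.80067659]
scene gate 20 ((518.3412475585938, -53.06134796142578), (52.04214859008789, 5.550233364105225), 78.82420349121094)
cap 19 [418.89443689 -25.83936753] [105.49402474   0.53502608]
block ((422.4917297363281, -22.15729522705078), (48.585906982421875, 62.12662124633789), 39.93880081176758) [102.7598918   -3.82647474]
[([492.3, -45.1, 2.5], 0.7), ([594.0, -277.9, 19.1], 0.57)]
t 20.45 pos [ 387.65 -177.26  179.31] ori [-1.7999e+02  1.0000e-02 -1.2160e+01] F [0.88 0.7  0.46] w 51.1 lane [103.9  155.14] Flane [-0.71 -0.87]
```

View pics/fin.png

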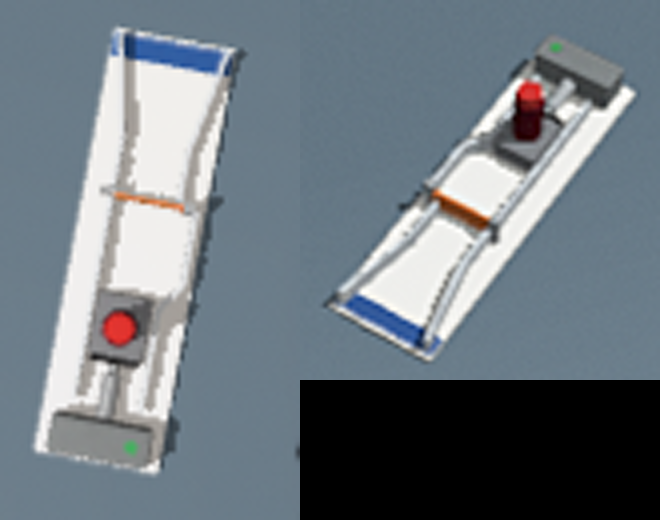

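The last picture shows the carrier upright against the plate, with its cap at about (120, 328) in the top crop. The gate is shut at about (150, 200), exactly where it was at the start, and the white carrier hasn't moved. I'm handing the job in.

```bash
python3 -c "
from station import order
print(order.job_done())"
```

```text
the job is handed in; nothing more can be done
None
```

The red-capped carrier is standing at the end of the lane behind the shut gate, and I've handed the job in. No verdict was reported.

I gripped it by the bottle, put it in the lane mouth and carried it through the gate just above the floor. The gate pushed back with about 4 N and shut behind the carrier. I then pressed the plate with about 7 N, giving roughly 2 mm, for about 0.6 s. After easing off I lowered the carrier, let go and moved the arm away. The clock read about 20 s at the end.

**Last checks:**
- **Carrier:** it stands upright about 104–105 mm past the gate line and within about 1 mm of the centre line.
- **Gate:** its image position is the same as at the start, in both cameras.
- **White carrier:** it was found within about 1 mm of where it started. I did not re-measure the other bystanders, but the arm stayed clear of them.
- **Robot:** it touches nothing. The force reading is within about 1 N of zero, which is its noise.

**Readings that disagreed:**
- **Cap colour (top camera):** this mask also caught something red outside the lane, giving a false position 95 mm off the centre line.
- **Block outline (scene camera):** this fit gave -3.8 mm off the centre line because wall points got into it. The top camera's block outline, the scene camera's cap and the pictures all agree with the position above.
- **White carrier search:** its top-ranked hit was the lane. The second hit was the carrier itself.

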